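# Raise the press guard and push the bearing block home

## Robot

A 6-joint arm with a two-finger parallel gripper is mounted at the origin on the work surface. World frame = base frame: x ahead of the robot, y to its left, z up, the work surface at z = 0. Lengths are in m, angles in rad, forces in N, time in s.
With the tool pointing down it reaches from about 0.425 to 0.95 m from the base axis. Payload 3.5 kg.
Tool frame: the origin (TCP) lies on the centre line of the jaws, within the pads' length; the fingertips stand 11 mm ahead of it and the grasp point (between the pads) lies 8 mm behind it; y points along the fingers, x is the direction in which the jaws open and shut, and the axes are right-handed (so a half turn about y gives the same grasp; the last joint's range is limited). The gripper opens to 85 mm and grips with 20 to 120 N. Pads are 22 mm wide; open, the fingers measure 114 mm over their backs; the gripper's body (76 mm by 85 mm) begins 54 mm behind the grasp point. The pads swing forward as they close: fully open they stand 13 mm farther back than shut.
Start: joints at [-0.15, 0.286, 1.577, -0, 1.279, -0.15], TCP at [0.675, 0, 0.242] pointing down, gripper open.
Joint ranges: [-2.77, 2.77], [-0.9, 2.22], [0.21, 2.48], [-1.53, 4.67], [0.24, 2.81], [-2.84, 2.84]. Speed limits (rad/s): [2.79, 2.79, 3.14, 3.14, 3.14, 3.14].

## Interface

Orientations are given as a unit quaternion [x, y, z, w].
In Python, from plant import get_state, read_camera, sign_off gives the robot as it stands.
- The arm moves only by the shell command python3 -m inch 'ROWS' [FORCE]. ROWS is JSON, a list of rows, each an object of numbers: "ax", "ay", "az": the turn, a rotation vector about the tool's x, y, z in rad; "x", "y", "z": the shift along the tool's x, y, z in mm; "hand": the closure, from -1 (fully open) to 1 (shut). In form: [{"ax": .., "ay": .., "az": .., "x": .., "y": .., "z": .., "hand": ..}, ...]. A call has 1 to 5 rows; each row shifts and turns the commanded pose from where the row before left it, along the tool's axes as they then stand; what a row does not reach is not made up. A row lasts 1/12 s, in which the tool goes at most 41.7 mm and 7.16 degrees, less where a joint would pass 70% of its speed; a pose out of reach is approached as far as the arm can. A call with a gripper value outside its range is refused whole. The fingers move at their own pace and stop on an object; FORCE is the grip in N (left out, the last holds). Time passes only in rows, so rows that do not move let the fingers close. It gives the time, the measured TCP pose, the force and the opening at its end, in the units of the state.
- get_state(): the state, without advancing time (a new reading comes with each control period).
- read_camera(name): name is "scene" or "side" or "wrist"; returns a dict with "img" (480x640x3 uint8, red, green, blue), "fov_y" (degrees; the focal length in pixels is half the picture's height over the tangent of half this angle, whatever the lens; pixels are square), "cx", "cy" (the principal point, pixels), "T" (4x4, takes a point from camera to world coordinates); the wrist camera has in their place "T_tool_cam" (4x4, takes a point from camera to tool coordinates, whose origin is the TCP and whose axes are the tool frame's). Camera axes: x right, y down, z forward; pixel columns grow to the right and rows downward; lengths in m; the calibration is good to about 2 mm. The wrist camera is an equidistant fisheye: a pixel r from the principal point sees the ray r / f radians off the axis. A picture is of the moment at which its call begins: read the wrist's pose just before it. There is no depth.
- sign_off(): hands the job in, once; it reports no verdict.
The state is a dict: "time": time; "qpos": joint angles; "dq": joint speeds; "joint_efforts": joint torques, N m; "eef_pos": TCP position; "tcp_rot": TCP orientation; "contact_force": force on the tool from outside, world axes, zero at the start; "wrist_torque": the same for the moment, N m; "opening": opening from 0.0 (shut) to 1.0 (fully open).
Only numpy, scipy, OpenCV 4.12 (cv2) and the standard library are available. Lean on these libraries where they do the work, as an engineer would, in place of code of your own. Each camera call takes 0.05 s, during which the arm holds its last target. There are 200 camera calls.

## Task

Get the small blue bench press ready: with the fingertips, push the yellow counterweighted guard hoop up past its balance point so that it stays raised by itself. Then gently push the aluminium bearing block along its channel, away from you, until it sits fully home against the back stop under the ram. Only push: do not grip, lift or tip the guard or the block, and leave the things standing around the press alone.

Things in the scene. Friction and masses are not known exactly. Their poses are not given: they have to be found in the camera images.
- press: Blue bench press fixed on the bench; place and turn vary. Origin on the bench surface; x axis along the channel from the open front (robot side) to the back, z up. Bed plate x -190 to +140 mm, 250 mm wide, top at z = 30 mm. Channel: two steel rails, x -175 to +25 mm, 12 mm high, 68 mm apart, centred on y = 0. Guard posts at x = 60, y = +/-112 mm, 110 mm tall.
- back_stop (a point): Foot of the back stop, middle of its front face: x = 25 mm, z = 30 mm of the press. The stop is an upright steel face 78 mm wide and 30 mm high at the channel's end, facing the robot.
- ram_foot (a point): Underside of the press's steel ram (foot 42 mm across), at x = 0, z = 118 mm of the press. Above it the blue head, x -25 to 100 mm, 75 mm wide, z 170 to 240 mm; column behind, x 55 to 115 mm.
- guard (a joint): Guard hoop's angle, rad. 0: lowered, side arms rise 0.50 rad above level from the hinge towards the robot side. Grows as the front bar swings up and away from the robot (arms at 0.50 + value). 1.27: high stop, arms just past upright. Balance at about 0.74: short of it the guard falls back, past it it swings on by itself in about 2 s and stays up. Needs about 4 N upward at the bar at first, less later.
- guard_bar (a point): Middle of the guard's front bar, on its centre line, 225 mm from the hinge line; 208 mm above the bench when lowered. Level yellow bar parallel to the press's y axis, 276 mm long, 16 mm thick; black rubber sleeve 110 mm long, 22 mm thick round its middle. Side arms 16 mm thick at y = +/-138 mm of the press, with black counterweight discs 58 mm across behind the hinge.
- guard_hinge (a point): Middle of the guard's hinge line, which runs along the press's y axis, at x = 60 mm, z = 100 mm of the press. Fixed to the press.
- block: Loose aluminium block, 100 mm along x, 60 wide, 50 high, about 0.8 kg; brass bush (38 mm across, 15 tall) on top, 25 mm beyond its centre. Origin: centre of its underside; axes as the press's. Stands on the bed in the channel, 65 to 90 mm short of home at the start. Home against the stop its origin is at x = -25 mm, its near face at x = -75 mm of the press. Pushing takes 4 to 12 N.
- grease_tin: Red tin, 64 mm across, 75 mm tall, standing beside the press; origin at the centre of its underside. Leave alone.
- oil_bottle: Yellow bottle, 54 mm across, 140 mm tall, standing beside the press; origin at the centre of its underside. Leave alone.
- bearing: Dark steel ring bearing lying flat beside the press, 62 mm across, 30 mm hole, 18 mm thick; origin at the centre of its underside. Leave alone.
- bush: Brass cylinder, 34 mm across, 50 mm tall, standing beside the press; origin at the centre of its underside. Leave alone.
Not all that is in view belongs to the job. What is shaped like the block but black is not meant.

How it is judged:
On the way, in this order (a step that is already met when the one before it is completed fails the run):
1. the guard is past its balance point and stays raised with nothing touching it (value of joint guard above 1.12 rad and contact force between the fingers and guard below 0.3 N), for 0.3 s.
2. the block has been pushed home against the back stop (x of block in the frame of press above -0.0295 m), for 0.2 s.
At the end, for the whole second after the job is handed in: The guard stands raised by itself (joint above 1.12 rad, at rest), the block stands flat in the channel within about 4.5 mm of the back stop and at rest, and the bystanders stand upright (value of joint guard above 1.12 rad and velocity of joint guard between -0.05 and 0.05 rad/s and x of block in the frame of press above -0.0295 m and z of block in the frame of press below 0.034 m and angle between block's own z axis and vertical below 0.05 rad and linear speed of block below 0.02 m/s and angle between each of grease_tin, oil_bottle, bearing, bush's own z axis and vertical below 0.15 rad); the robot touches nothing.
It fails at once if the block is lifted or tipped (more than 10 mm off the bed or 0.15 rad) (z of block in the frame of press above 0.04 m or angle between block's own z axis and vertical above 0.15 rad).
It fails at once if the block is pushed towards home before the guard is raised (value of joint guard below 0.65 rad and distance of block from where it was at the start of the episode above 0.02 m).
It fails at once if the block is gripped or rammed (over 50 N) (contact force between the fingers and block above 50 N).
It fails at once if the guard is gripped or rammed (over 50 N) (contact force between the fingers and guard above 50 N).
It fails at once if a bystander is moved by more than 25 mm (distance of any of grease_tin, oil_bottle, bearing, bush from where it was at the start of the episode above 0.025 m).
It also fails if it takes over 58 s, if anything falls off the work surface, if the arm or the gripper's body presses on something with over 40 N, if the wrist force passes 120 N, or if a joint passes its speed limit or range.

## Working session

There is one attempt and no reset: what is moved stays moved. The work goes in short steps, Python scripts to look and compute and a shell command to move; the robot and the scene stay as the last step left them, time stands still between calls to the robot, and variables do not carry over. Pictures are saved under pics/ and viewed, about 8 in all and at most 12, crops included, and the job is handed in when it is done.

```bash
mkdir -p pics; ls; python3 - <<'E'
from plant import get_state, read_camera
import cv2,numpy as np
s=get_state();print(s)
for n in ("scene","side"):
    c=read_camera(n);cv2.imwrite(f"pics/{n}0.png",c["img"][:,:,::-1]);print(n,c["fov_y"],c["cx"],c["cy"],np.round(c["T"],3).tolist())
E
```

```text
pics
{'time': 0.0, 'qpos': array([-1.49987637e-01,  2.87208184e-01,  1.57817095e+00,  2.77834558e-05,
        1.27863588e+00, -1.50004723e-01]), 'dq': array([ 0.0013311 , -0.0005361 , -0.0006035 , -0.0019872 ,  0.00015457,
       -0.00046632]), 'joint_efforts': array([-1.79628755e-04, -4.05981302e+01, -2.92628127e+01, -1.54224781e-04,
        5.81841552e-03,  3.74769741e-06]), 'eef_pos': array([6.74363692e-01, 1.40510960e-04, 2.40922092e-01]), 'tcp_rot': array([-0.70696898,  0.00084221,  0.00084861,  0.70724354]), 'contact_force': array([ 0.35957016, -0.79384509,  0.03405655]), 'wrist_torque': array([-0.05588361,  0.03088427, -0.05512575]), 'opening': 0.998692383560973}
scene 57.12121032120996 314.33790299721073 237.6993364985408 [[-0.868, 0.292, -0.402, 0.928], [0.497, 0.501, -0.708, 0.744], [-0.005, -0.815, -0.58, 0.708], [0.0, 0.0, 0.0, 1.0]]
side 51.61844786153803 319.7647720061157 242.22448800492649 [[-0.851, -0.303, 0.43, 0.138], [-0.526, 0.485, -0.699, 0.733], [0.003, -0.82, -0.572, 0.711], [0.0, 0.0, 0.0, 1.0]]
```

View pics/scene0.png

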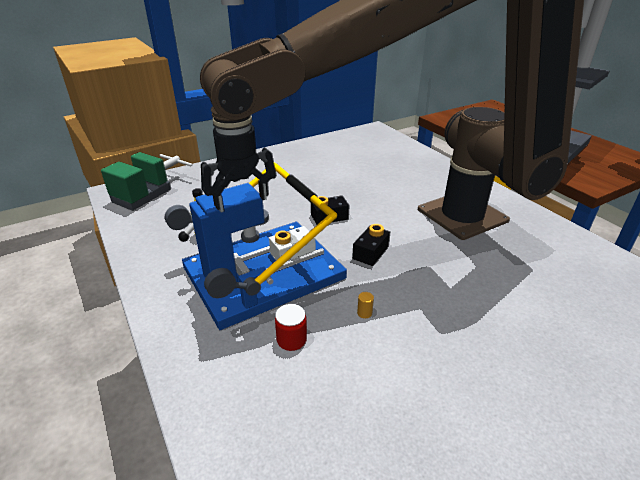

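View pics/side0.png

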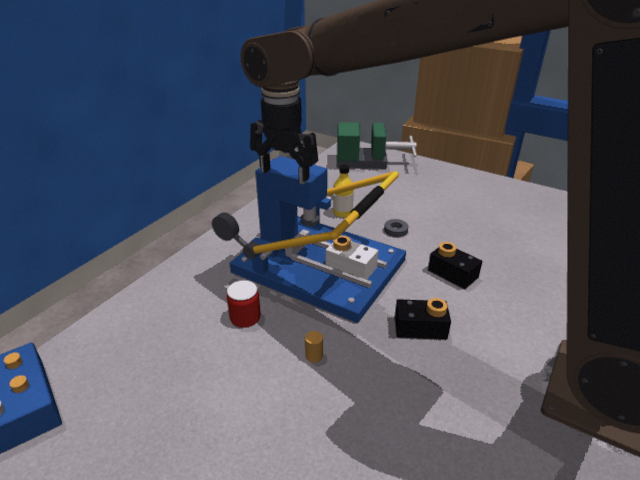

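```bash
python3 - <<'E'
import cv2
a=cv2.imread("pics/scene0.png")[155:335,170:360];cv2.imwrite("pics/sc1.png",cv2.resize(a,None,fx=3.3,fy=3.3,interpolation=2))
a=cv2.imread("pics/side0.png")[160:320,205:415];cv2.imwrite("pics/si1.png",cv2.resize(a,None,fx=3.7,fy=3.7,interpolation=2))
E
```

```text
(no output)
```

View pics/sc1.png

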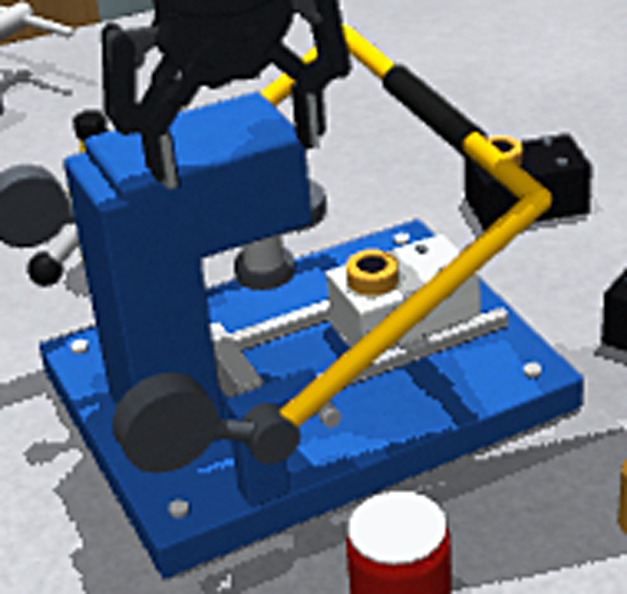

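View pics/si1.png

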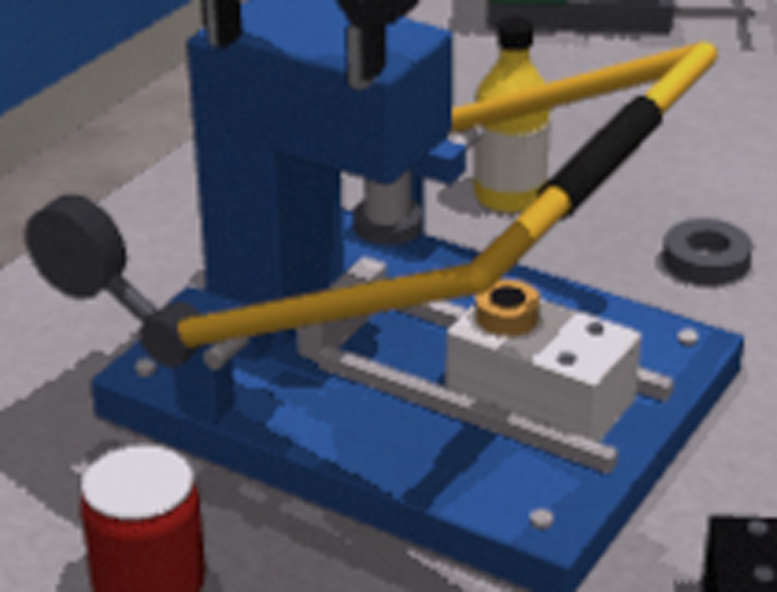

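```bash
cat > h.py <<'E'
import numpy as np
from plant import get_state, read_camera
from scipy.optimize import least_squares
from scipy.spatial.transform import Rotation as R
def proj(c,P):
    T=np.array(c["T"]);p=(np.atleast_2d(P)-T[:3,3])@T[:3,:3];f=240/np.tan(np.radians(c["fov_y"])/2)
    return p[:,:2]/p[:,2:]*f+[c["cx"],c["cy"]]
def W(q,P):
    P=np.atleast_2d(P)/1000.;c,s=np.cos(q[2]),np.sin(q[2])
    return np.c_[q[0]+c*P[:,0]-s*P[:,1],q[1]+s*P[:,0]+c*P[:,1],P[:,2]]
E
cat > fit.py <<'E'
from h import *
sc,si=read_camera("scene"),read_camera("side")
bx,bz=60-225*np.cos(.5),100+225*np.sin(.5)
A=[(-190,125,30,582,380),(140,125,30,163,548),(140,-125,30,43,345),(-190,-125,30,420,220),(bx,138,bz,540,195),(bx,-55,bz,393,80),(bx,55,bz,470,145)]
B=[(-190,125,30,575,567),(-190,-125,30,743,340),(140,125,30,95,387),(bx,138,bz,485,275),(bx,-138,bz,705,50),(bx,55,bz,560,200),(bx,-55,bz,650,105)]
K=[(-50,30,80,592,383),(-50,-30,80,640,335),(50,30,80,447,345)]
K2=[(-50,-30,80,437,233),(50,30,80,345,313)]
A,B,K,K2=map(np.array,(A,B,K,K2))
def res(q):
    d=np.array([q[3]*1000,0,0])
    ra=proj(sc,W(q,A[:,:3]))-(A[:,3:]/3.3+[170,155]); rb=proj(si,W(q,B[:,:3]))-(B[:,3:]/3.7+[205,160])
    rk=proj(si,W(q,K[:,:3]+d))-(K[:,3:]/3.7+[205,160])
    return np.r_[ra,rb,rk].ravel()
r=least_squares(res,[.75,0,0,-.1],loss="soft_l1");print(np.round(r.x,4));print(np.round(r.fun.reshape(-1,2),1).tolist())
q=r.x
for n,P in dict(bar=(bx,0,bz),ram=(0,0,118),home_face=(-75,0,55),face=(q[3]*1000-50,0,55),head=(-25,0,240)).items(): print(n,W(q,P).round(4))
def tri(a,b,z):pass
E
python3 fit.py
```

```text
[ 0.6451 -0.0503  0.0311 -0.1056]
[[1.6, -1.6], [-0.5, 0.6], [-1.6, -0.6], [-0.7, -1.3], [0.8, 0.8], [0.8, -0.8], [1.4, -0.9], [-0.2, 0.1], [1.3, -2.0], [-1.7, -1.7], [-0.3, 0.8], [-0.2, 1.0], [-0.1, 0.2], [-0.9, 1.9], [1.6, -0.4], [0.5, -1.9], [-0.7, -4.1]]
bar [[ 0.5077 -0.0546  0.2079]]
ram [[ 0.6451 -0.0503  0.118 ]]
home_face [[ 0.5701 -0.0527  0.055 ]]
face [[ 0.4896 -0.0552  0.055 ]]
head [[ 0.6201 -0.0511  0.24  ]]
```

```bash
python3 -m inch '[{"y":-30,"hand":1},{"y":-30,"hand":1},{"y":-20,"ay":0.11,"hand":1},{"ay":0.11,"hand":1},{"ay":0.11,"hand":1}]' 20
python3 -m inch '[{"ay":0.11,"hand":1},{"ay":0.11,"hand":1},{"ay":0.11,"hand":1},{"ay":0.11,"hand":1},{"ay":0.11,"hand":1}]'
python3 -m inch '[{"ay":0.11,"hand":1},{"ay":0.11,"hand":1},{"ay":0.11,"hand":1},{"ay":0.11,"hand":1},{"hand":1}]'
python3 -m inch '[{"z":-35,"hand":1},{"z":-35,"hand":1},{"z":-35,"hand":1},{"z":-35,"x":30,"hand":1},{"x":25,"hand":1}]'
```

```text
validation failed for argument at $[0]...
validation failed for argument at $[0]...
validation failed for argument at $[0]...
validation failed for argument at $[0]...
```

```bash
python3 -m inch '[{"ax":0,"ay":0,"az":0,"x":0,"y":-30,"z":0,"hand":1}]' 20; python3 -m inch --help | head -20
```

```text
time: 0.28
eef_pos: [0.6715, 0.0005, 0.2639]
tcp_rot: [-0.706, 0.005, 0.005, 0.708]
contact_force: [0.0, -0.6, -1.7]
opening: 0.884invalid input: not JSON, or not a number
```

All keys are required.

```bash
python3 -m inch '[{"ax":0,"ay":0,"az":0,"x":0,"y":-30,"z":0,"hand":1},{"ax":0,"ay":0.11,"az":0,"x":0,"y":-20,"z":0,"hand":1},{"ax":0,"ay":0.11,"az":0,"x":0,"y":0,"z":0,"hand":1},{"ax":0,"ay":0.11,"az":0,"x":0,"y":0,"z":0,"hand":1},{"ax":0,"ay":0.11,"az":0,"x":0,"y":0,"z":0,"hand":1}]'
python3 -m inch '[{"ax":0,"ay":0.11,"az":0,"x":0,"y":0,"z":0,"hand":1},{"ax":0,"ay":0.11,"az":0,"x":0,"y":0,"z":0,"hand":1},{"ax":0,"ay":0.11,"az":0,"x":0,"y":0,"z":0,"hand":1},{"ax":0,"ay":0.11,"az":0,"x":0,"y":0,"z":0,"hand":1},{"ax":0,"ay":0.11,"az":0,"x":0,"y":0,"z":0,"hand":1}]'
python3 -m inch '[{"ax":0,"ay":0.11,"az":0,"x":0,"y":0,"z":0,"hand":1},{"ax":0,"ay":0.11,"az":0,"x":0,"y":0,"z":0,"hand":1},{"ax":0,"ay":0.11,"az":0,"x":0,"y":0,"z":0,"hand":1},{"ax":0,"ay":0.11,"az":0,"x":0,"y":0,"z":0,"hand":1},{"ax":0,"ay":0.11,"az":0,"x":0,"y":0,"z":0,"hand":1}]'
python3 -m inch '[{"ax":0,"ay":0,"az":0,"x":0,"y":0,"z":-35,"hand":1},{"ax":0,"ay":0,"az":0,"x":0,"y":0,"z":-35,"hand":1},{"ax":0,"ay":0,"az":0,"x":0,"y":0,"z":-35,"hand":1},{"ax":0,"ay":0,"az":0,"x":30,"y":0,"z":-35,"hand":1},{"ax":0,"ay":0,"az":0,"x":20,"y":0,"z":0,"hand":1}]'
```

```text
time: 0.7
eef_pos: [0.6751, 0.0, 0.3229]
tcp_rot: [-0.69, 0.156, -0.157, 0.69]
contact_force: [-1.7, 0.1, -0.7]
opening: 0.144
time: 1.12
eef_pos: [0.6748, 0.0001, 0.3219]
tcp_rot: [0.621, -0.338, 0.337, -0.621]
contact_force: [-0.5, -0.1, -1.0]
opening: 0.005
time: 1.53
eef_pos: [0.6749, 0.0001, 0.3219]
tcp_rot: [0.506, -0.494, 0.493, -0.506]
contact_force: [0.1, 0.0, 0.0]
opening: 0.001
time: 1.95
eef_pos: [0.5351, -0.0506, 0.3211]
tcp_rot: [0.509, -0.493, 0.491, -0.507]
contact_force: [1.4, -0.3, 0.7]
opening: 0.001
```

```bash
python3 -m inch '[{"ax":0.11,"ay":0,"az":0,"x":4,"y":0,"z":-20,"hand":1},{"ax":0.11,"ay":0,"az":0,"x":0,"y":0,"z":-20,"hand":1},{"ax":0.11,"ay":0,"az":0,"x":0,"y":0,"z":-20,"hand":1},{"ax":0.11,"ay":0,"az":0,"x":0,"y":0,"z":-15,"hand":1},{"ax":0.11,"ay":0,"az":0,"x":0,"y":0,"z":0,"hand":1}]'
python3 -c "
from h import *
s=get_state();print(s['qpos'].round(3),R.from_quat(s['tcp_rot']).as_matrix().round(3).tolist())"
```

```text
time: 2.37
eef_pos: [0.4647, -0.0572, 0.3098]
tcp_rot: [-0.35, 0.339, -0.608, 0.627]
contact_force: [0.1, 0.7, -0.5]
opening: -0.001
[-0.475 -0.555  2.273  0.317  0.952  0.943] [[0.03, 0.526, 0.85], [-1.0, 0.016, 0.026], [0.0, -0.851, 0.526]]
```

```bash
python3 -m inch '[{"ax":0.11,"ay":0,"az":0,"x":0,"y":0,"z":-10,"hand":1},{"ax":0,"ay":0,"az":0,"x":0,"y":15,"z":-25,"hand":1},{"ax":0,"ay":0,"az":0,"x":0,"y":15,"z":-25,"hand":1},{"ax":0,"ay":0,"az":0,"x":0,"y":20,"z":-3,"hand":1},{"ax":0,"ay":0,"az":0,"x":0,"y":0,"z":0,"hand":1}]'
python3 -c "
from h import *
s=get_state();print(s['qpos'].round(3),R.from_quat(s['tcp_rot']).as_matrix().round(3).tolist())"
```

```text
time: 2.78
eef_pos: [0.4445, -0.057, 0.2284]
tcp_rot: [-0.317, 0.31, -0.624, 0.644]
contact_force: [0.0, 0.5, -0.9]
opening: 0.003
[-0.54  -0.606  2.473  0.496  0.769  0.73 ] [[0.03, 0.607, 0.794], [-1.0, 0.022, 0.022], [-0.004, -0.794, 0.608]]
```

```bash
python3 -m inch '[{"ax":0,"ay":0,"az":0,"x":0,"y":15,"z":4,"hand":1},{"ax":0,"ay":0,"az":0,"x":0,"y":15,"z":0,"hand":1}]'
python3 -c "
from h import *
import cv2
s=get_state();print(s['qpos'].round(3))
c=read_camera('side');cv2.imwrite('pics/si2.png',cv2.resize(c['img'][100:300,230:480,::-1],None,fx=3,fy=3))"
```

```text
time: 2.95
eef_pos: [0.4697, -0.0581, 0.2149]
tcp_rot: [-0.315, 0.304, -0.626, 0.645]
contact_force: [0.6, -0.1, 0.5]
opening: -0.0
[-0.502 -0.503  2.443  0.521  0.676  0.714]
```

View pics/si2.png

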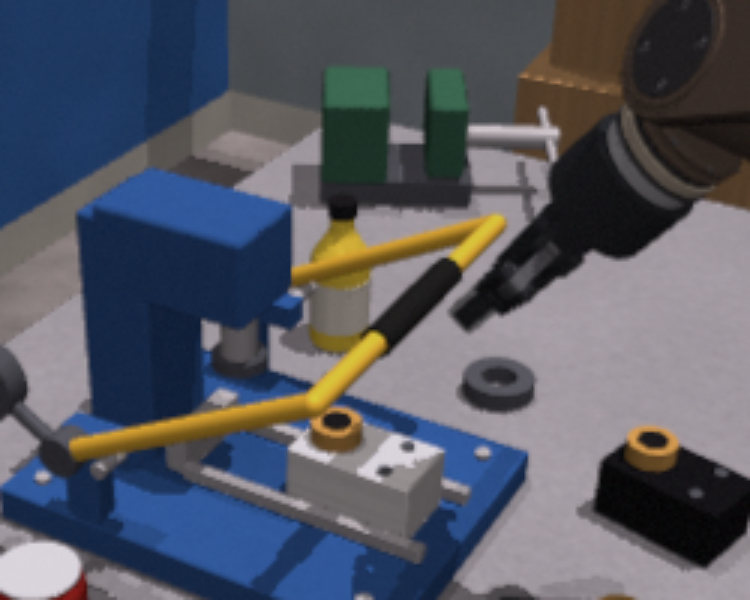

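```bash
python3 -m inch '[{"ax":0,"ay":0,"az":0,"x":0,"y":15,"z":-3,"hand":1},{"ax":0,"ay":0,"az":0,"x":0,"y":15,"z":-3,"hand":1},{"ax":0,"ay":0,"az":0,"x":0,"y":0,"z":0,"hand":1}]'
python3 -m inch '[{"ax":0,"ay":0,"az":0,"x":0,"y":0,"z":6,"hand":1},{"ax":0,"ay":0,"az":0,"x":0,"y":0,"z":6,"hand":1}]'
```

```text
time: 3.25
eef_pos: [0.4816, -0.0564, 0.1836]
tcp_rot: [-0.316, 0.308, -0.624, 0.645]
contact_force: [-1.0, 0.0, -1.1]
opening: -0.002
time: 3.42
eef_pos: [0.492, -0.057, 0.194]
tcp_rot: [-0.316, 0.306, -0.625, 0.645]
contact_force: [0.2, -0.0, 0.0]
opening: -0.001
```

```bash
python3 -m inch '[{"ax":0,"ay":0,"az":0,"x":0,"y":-2,"z":6,"hand":1},{"ax":0,"ay":0,"az":0,"x":0,"y":-3,"z":7,"hand":1},{"ax":0,"ay":0,"az":0,"x":0,"y":-3,"z":7,"hand":1}]'
python3 -m inch '[{"ax":0,"ay":0,"az":0,"x":0,"y":-2,"z":7,"hand":1},{"ax":0,"ay":0,"az":0,"x":0,"y":-2,"z":7,"hand":1},{"ax":0,"ay":0,"az":0,"x":0,"y":-2,"z":7,"hand":1}]'
```

```text
time: 3.67
eef_pos: [0.5015, -0.0566, 0.2109]
tcp_rot: [-0.317, 0.307, -0.625, 0.644]
contact_force: [-3.6, -2.8, -3.3]
opening: 0.004
time: 3.92
eef_pos: [0.5145, -0.056, 0.2292]
tcp_rot: [-0.317, 0.307, -0.624, 0.645]
contact_force: [-6.2, -1.0, 0.7]
opening: -0.001
```

```bash
python3 -m inch '[{"ax":0,"ay":0,"az":0,"x":0,"y":-2,"z":7,"hand":1},{"ax":0,"ay":0,"az":0,"x":0,"y":-1,"z":7,"hand":1},{"ax":0,"ay":0,"az":0,"x":0,"y":-1,"z":7,"hand":1},{"ax":0,"ay":0,"az":0,"x":0,"y":-1,"z":7,"hand":1},{"ax":0,"ay":0,"az":0,"x":0,"y":-1,"z":7,"hand":1}]'
python3 -c "
from h import *
import cv2
c=read_camera('side');cv2.imwrite('pics/si3.png',cv2.resize(c['img'][100:300,230:480,::-1],None,fx=3,fy=3))"
```

```text
time: 4.33
eef_pos: [0.5393, -0.0553, 0.2561]
tcp_rot: [-0.316, 0.306, -0.625, 0.645]
contact_force: [-3.9, -0.8, 0.5]
opening: -0.003
```

View pics/si3.png

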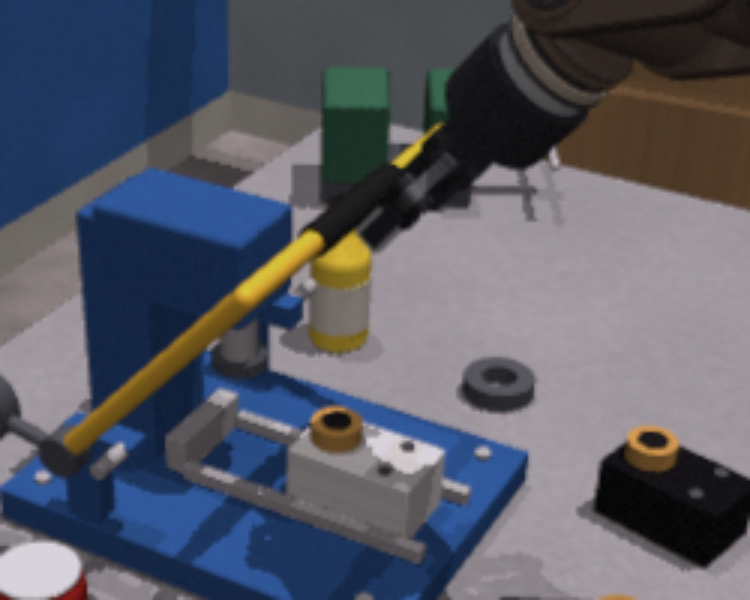

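```bash
python3 -m inch '[{"ax":0,"ay":0,"az":0,"x":0,"y":0,"z":7,"hand":1},{"ax":0,"ay":0,"az":0,"x":0,"y":0,"z":7,"hand":1},{"ax":0,"ay":0,"az":0,"x":0,"y":0,"z":7,"hand":1},{"ax":0,"ay":0,"az":0,"x":0,"y":0,"z":7,"hand":1},{"ax":0,"ay":0,"az":0,"x":0,"y":0,"z":7,"hand":1}]'
python3 -m inch '[{"ax":0,"ay":0,"az":0,"x":0,"y":0,"z":7,"hand":1},{"ax":0,"ay":0,"az":0,"x":0,"y":0,"z":7,"hand":1},{"ax":0,"ay":0,"az":0,"x":0,"y":1,"z":7,"hand":1},{"ax":0,"ay":0,"az":0,"x":0,"y":1,"z":7,"hand":1},{"ax":0,"ay":0,"az":0,"x":0,"y":2,"z":7,"hand":1}]'
```

```text
time: 4.8
eef_pos: [0.5676, -0.0545, 0.2769]
tcp_rot: [-0.316, 0.306, -0.625, 0.645]
contact_force: [-1.8, -0.2, -1.5]
opening: -0.0
time: 5.22
eef_pos: [0.5978, -0.0536, 0.2955]
tcp_rot: [-0.315, 0.306, -0.625, 0.645]
contact_force: [-1.3, 0.3, -0.3]
opening: -0.0
```

```bash
python3 -m inch '[{"ax":0,"ay":0,"az":0,"x":0,"y":2,"z":7,"hand":1},{"ax":0,"ay":0,"az":0,"x":0,"y":2,"z":7,"hand":1},{"ax":0,"ay":0,"az":0,"x":0,"y":2,"z":7,"hand":1},{"ax":0,"ay":0,"az":0,"x":0,"y":2,"z":7,"hand":1},{"ax":0,"ay":0,"az":0,"x":0,"y":2,"z":7,"hand":1}]'
python3 -c "
from h import *
import cv2
c=read_camera('side');cv2.imwrite('pics/si4.png',cv2.resize(c['img'][60:300,200:460,::-1],None,fx=2.4,fy=2.4))"
```

```text
time: 5.63
eef_pos: [0.6315, -0.0525, 0.3087]
tcp_rot: [-0.316, 0.306, -0.625, 0.645]
contact_force: [0.2, 0.5, -0.6]
opening: -0.003
```

View pics/si4.png

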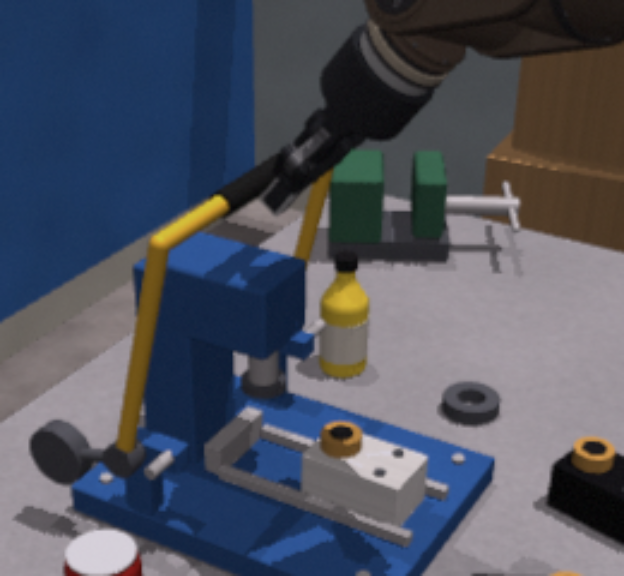

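```bash
python3 -m inch '[{"ax":0,"ay":0,"az":0,"x":0,"y":0,"z":-15,"hand":1},{"ax":0,"ay":0,"az":0,"x":0,"y":-10,"z":-25,"hand":1},{"ax":-0.1,"ay":0,"az":0,"x":0,"y":-10,"z":-25,"hand":1},{"ax":-0.1,"ay":0,"az":0,"x":0,"y":-10,"z":-30,"hand":1},{"ax":-0.1,"ay":0,"az":0,"x":0,"y":0,"z":-30,"hand":1}]'
python3 -m inch '[{"ax":-0.1,"ay":0,"az":0,"x":0,"y":0,"z":-20,"hand":1},{"ax":-0.1,"ay":0,"az":0,"x":0,"y":0,"z":-20,"hand":1},{"ax":-0.1,"ay":0,"az":0,"x":0,"y":0,"z":0,"hand":1},{"ax":-0.06,"ay":0,"az":0,"x":0,"y":0,"z":0,"hand":1},{"ax":0,"ay":0,"az":0,"x":0,"y":0,"z":0,"hand":1}]'
python3 -m inch '[{"ax":0,"ay":0,"az":0,"x":0,"y":0,"z":0,"hand":1},{"ax":0,"ay":0,"az":0,"x":0,"y":0,"z":0,"hand":1},{"ax":0,"ay":0,"az":0,"x":0,"y":0,"z":0,"hand":1},{"ax":0,"ay":0,"az":0,"x":0,"y":0,"z":0,"hand":1},{"ax":0,"ay":0,"az":0,"x":0,"y":0,"z":0,"hand":1}]'
python3 -c "
from h import *
import cv2
s=get_state();print(s['qpos'].round(3),R.from_quat(s['tcp_rot']).as_matrix().round(3).tolist())
c=read_camera('side');cv2.imwrite('pics/si5.png',cv2.resize(c['img'][90:340,200:480,::-1],None,fx=2.4,fy=2.4))"
```

```text
time: 6.1
eef_pos: [0.5085, -0.0566, 0.2647]
tcp_rot: [-0.409, 0.396, -0.573, 0.589]
contact_force: [0.5, 0.4, -0.6]
opening: 0.004
time: 6.52
eef_pos: [0.4728, -0.0576, 0.2515]
tcp_rot: [0.508, -0.492, 0.492, -0.508]
contact_force: [-0.1, -0.7, 0.5]
opening: 0.002
time: 6.93
eef_pos: [0.4711, -0.0574, 0.2512]
tcp_rot: [-0.507, 0.492, -0.492, 0.508]
contact_force: [-1.2, -0.6, -0.5]
opening: -0.003
[-0.335 -0.177  2.044  0.     1.274  1.205] [[0.031, 0.001, 1.0], [-1.0, -0.0, 0.031], [0.0, -1.0, 0.001]]
```

View pics/si5.png

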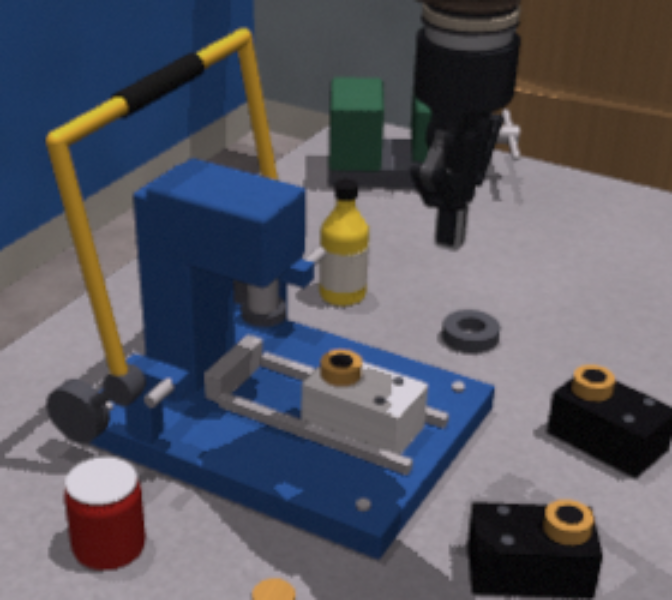

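```bash
python3 -m inch '[{"ax":0,"ay":0,"az":0,"x":-2,"y":25,"z":-15,"hand":1},{"ax":0,"ay":0,"az":0,"x":0,"y":35,"z":0,"hand":1},{"ax":0,"ay":0,"az":0,"x":0,"y":35,"z":0,"hand":1},{"ax":0,"ay":0,"az":0,"x":0,"y":35,"z":0,"hand":1},{"ax":0,"ay":0,"az":0,"x":0,"y":30,"z":0,"hand":1}]'
python3 -m inch '[{"ax":0,"ay":0,"az":0,"x":0,"y":20,"z":0,"hand":1},{"ax":0,"ay":0,"az":0,"x":0,"y":15,"z":0,"hand":1},{"ax":0,"ay":0,"az":0,"x":0,"y":4,"z":0,"hand":1},{"ax":0,"ay":0,"az":0,"x":0,"y":0,"z":0,"hand":1},{"ax":0,"ay":0,"az":0,"x":0,"y":0,"z":0,"hand":1}]'
python3 -c "
from h import *
import cv2
s=get_state();print(s['qpos'].round(3))
c=read_camera('side');cv2.imwrite('pics/si6.png',cv2.resize(c['img'][160:340,260:480,::-1],None,fx=3,fy=3))"
```

```text
time: 7.4
eef_pos: [0.4556, -0.0556, 0.0893]
tcp_rot: [0.508, -0.492, 0.492, -0.508]
contact_force: [-0.2, -0.2, -0.1]
opening: -0.0
time: 7.82
eef_pos: [0.457, -0.0561, 0.0529]
tcp_rot: [-0.507, 0.492, -0.493, 0.508]
contact_force: [-1.0, 0.3, 0.4]
opening: -0.001
[-0.343  0.068  2.218  0.     0.854  1.197]
```

View pics/si6.png

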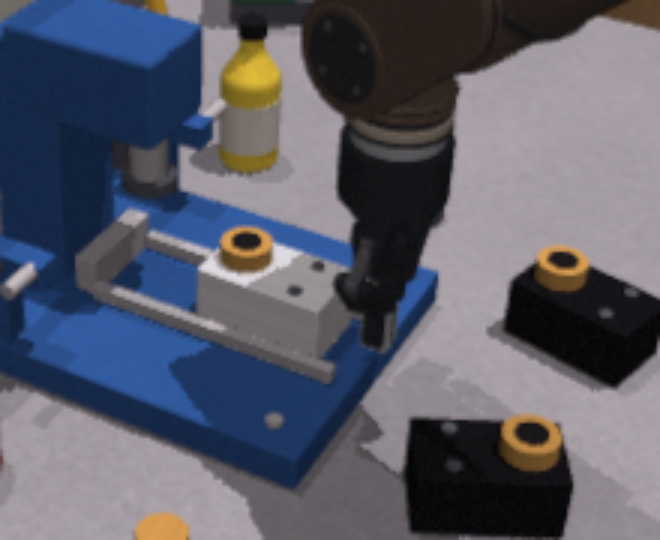

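```bash
python3 -m inch '[{"ax":0,"ay":0,"az":0,"x":0,"y":0,"z":7,"hand":1},{"ax":0,"ay":0,"az":0,"x":0,"y":0,"z":6,"hand":1},{"ax":0,"ay":0,"az":0,"x":0,"y":0,"z":5,"hand":1},{"ax":0,"ay":0,"az":0,"x":0,"y":0,"z":4,"hand":1},{"ax":0,"ay":0,"az":0,"x":0,"y":0,"z":4,"hand":1}]'
python3 -m inch '[{"ax":0,"ay":0,"az":0,"x":0,"y":0,"z":5,"hand":1},{"ax":0,"ay":0,"az":0,"x":0,"y":0,"z":5,"hand":1},{"ax":0,"ay":0,"az":0,"x":0,"y":0,"z":5,"hand":1},{"ax":0,"ay":0,"az":0,"x":0,"y":0,"z":5,"hand":1},{"ax":0,"ay":0,"az":0,"x":0,"y":0,"z":5,"hand":1}]'
python3 -m inch '[{"ax":0,"ay":0,"az":0,"x":0,"y":0,"z":5,"hand":1},{"ax":0,"ay":0,"az":0,"x":0,"y":0,"z":5,"hand":1},{"ax":0,"ay":0,"az":0,"x":0,"y":0,"z":5,"hand":1},{"ax":0,"ay":0,"az":0,"x":0,"y":0,"z":5,"hand":1},{"ax":0,"ay":0,"az":0,"x":0,"y":0,"z":5,"hand":1}]'
```

```text
time: 8.28
eef_pos: [0.4815, -0.055, 0.0522]
tcp_rot: [0.509, -0.493, 0.491, -0.507]
contact_force: [-8.8, -0.4, 8.5]
opening: -0.001
time: 8.7
eef_pos: [0.506, -0.0541, 0.0522]
tcp_rot: [0.509, -0.494, 0.49, -0.507]
contact_force: [-9.1, -0.1, 7.5]
opening: -0.001
time: 9.12
eef_pos: [0.5309, -0.0533, 0.0522]
tcp_rot: [0.509, -0.494, 0.49, -0.507]
contact_force: [-7.4, 0.3, 6.6]
opening: 0.003
```

```bash
python3 -m inch '[{"ax":0,"ay":0,"az":0,"x":0,"y":0,"z":4,"hand":1},{"ax":0,"ay":0,"az":0,"x":0,"y":0,"z":4,"hand":1},{"ax":0,"ay":0,"az":0,"x":0,"y":0,"z":4,"hand":1},{"ax":0,"ay":0,"az":0,"x":0,"y":0,"z":3,"hand":1},{"ax":0,"ay":0,"az":0,"x":0,"y":0,"z":2,"hand":1}]'
python3 -m inch '[{"ax":0,"ay":0,"az":0,"x":0,"y":0,"z":2,"hand":1},{"ax":0,"ay":0,"az":0,"x":0,"y":0,"z":2,"hand":1},{"ax":0,"ay":0,"az":0,"x":0,"y":0,"z":1,"hand":1},{"ax":0,"ay":0,"az":0,"x":0,"y":0,"z":1,"hand":1}]'
python3 -m inch '[{"ax":0,"ay":0,"az":0,"x":0,"y":0,"z":1,"hand":1},{"ax":0,"ay":0,"az":0,"x":0,"y":0,"z":1,"hand":1}]'
```

```text
time: 9.53
eef_pos: [0.5481, -0.0528, 0.0522]
tcp_rot: [0.509, -0.494, 0.491, -0.507]
contact_force: [-8.3, -0.4, 7.5]
opening: -0.0
time: 9.87
eef_pos: [0.5538, -0.0526, 0.0522]
tcp_rot: [0.509, -0.494, 0.49, -0.506]
contact_force: [-8.3, -0.9, 6.4]
opening: 0.002
time: 10.03
eef_pos: [0.5557, -0.0525, 0.0522]
tcp_rot: [0.509, -0.494, 0.49, -0.506]
contact_force: [-8.2, -0.7, 6.3]
opening: 0.004
```

```bash
python3 -m inch '[{"ax":0,"ay":0,"az":0,"x":0,"y":0,"z":1,"hand":1},{"ax":0,"ay":0,"az":0,"x":0,"y":0,"z":1,"hand":1}]'
python3 -m inch '[{"ax":0,"ay":0,"az":0,"x":0,"y":0,"z":1,"hand":1},{"ax":0,"ay":0,"az":0,"x":0,"y":0,"z":0.5,"hand":1}]'
```

```text
time: 10.2
eef_pos: [0.5578, -0.0525, 0.0522]
tcp_rot: [0.509, -0.494, 0.49, -0.506]
contact_force: [-7.2, -0.1, 6.0]
opening: 0.003
time: 10.37
eef_pos: [0.5593, -0.0525, 0.0522]
tcp_rot: [0.509, -0.494, 0.49, -0.507]
contact_force: [-8.3, -0.5, 7.0]
opening: -0.001
```

```bash
python3 -c "
from h import *
import cv2
c=read_camera('scene');cv2.imwrite('pics/sc7.png',cv2.resize(c['img'][170:320,200:380,::-1],None,fx=4,fy=4))"
```

```text
(no output)
```

View pics/sc7.png

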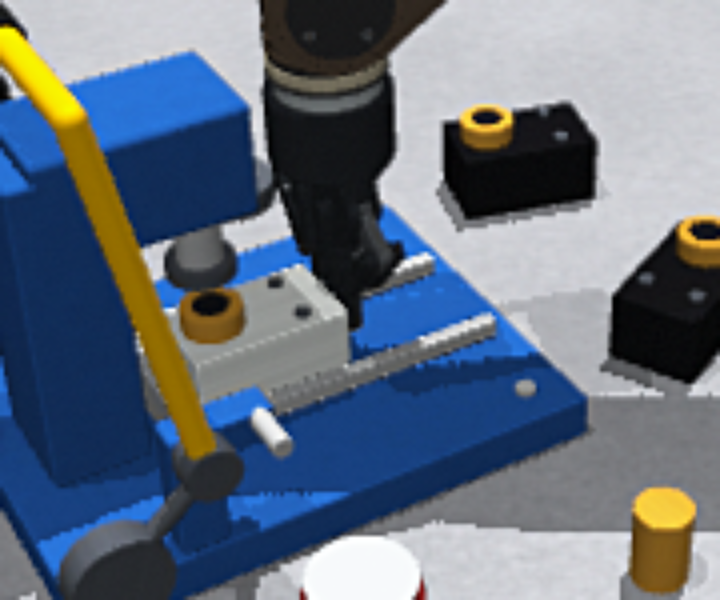

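The picture shows the block's far end close to the stop (about 140,350), with the finger on its near face (350,320). The guard arm is still raised. I'll push on until the force rises.

```bash
python3 -m inch '[{"ax":0,"ay":0,"az":0,"x":0,"y":0,"z":1,"hand":1},{"ax":0,"ay":0,"az":0,"x":0,"y":0,"z":0.5,"hand":1}]'
python3 -m inch '[{"ax":0,"ay":0,"az":0,"x":0,"y":0,"z":1,"hand":1},{"ax":0,"ay":0,"az":0,"x":0,"y":0,"z":0,"hand":1}]'
```

```text
time: 10.58
eef_pos: [0.5608, -0.0524, 0.0522]
tcp_rot: [0.509, -0.494, 0.49, -0.507]
contact_force: [-6.7, -1.2, 7.0]
opening: -0.003
time: 10.75
eef_pos: [0.5612, -0.0524, 0.0522]
tcp_rot: [0.51, -0.494, 0.49, -0.506]
contact_force: [-10.0, -0.9, 8.7]
opening: -0.002
```

```bash
python3 -m inch '[{"ax":0,"ay":0,"az":0,"x":0,"y":0,"z":1,"hand":1},{"ax":0,"ay":0,"az":0,"x":0,"y":0,"z":0,"hand":1}]'
python3 -m inch '[{"ax":0,"ay":0,"az":0,"x":0,"y":0,"z":0.5,"hand":1},{"ax":0,"ay":0,"az":0,"x":0,"y":0,"z":0,"hand":1}]'
```

```text
time: 10.92
eef_pos: [0.5612, -0.0524, 0.0523]
tcp_rot: [0.511, -0.495, 0.489, -0.505]
contact_force: [-13.9, -1.0, 11.7]
opening: 0.0
time: 11.08
eef_pos: [0.5611, -0.0524, 0.0522]
tcp_rot: [0.511, -0.495, 0.489, -0.505]
contact_force: [-14.3, -1.1, 12.9]
opening: 0.003
```

```bash
python3 -m inch '[{"ax":0,"ay":0,"az":0,"x":0,"y":0,"z":-3,"hand":1},{"ax":0,"ay":0,"az":0,"x":0,"y":0,"z":-8,"hand":1},{"ax":0,"ay":0,"az":0,"x":0,"y":0,"z":-25,"hand":1},{"ax":0,"ay":0,"az":0,"x":0,"y":0,"z":-35,"hand":1},{"ax":0,"ay":0,"az":0,"x":0,"y":-10,"z":-30,"hand":1}]'
python3 -m inch '[{"ax":0,"ay":0,"az":0,"x":0,"y":-35,"z":0,"hand":1},{"ax":0,"ay":0,"az":0,"x":0,"y":-35,"z":0,"hand":1},{"ax":0,"ay":0,"az":0,"x":0,"y":-20,"z":0,"hand":1},{"ax":0,"ay":0,"az":0,"x":0,"y":0,"z":0,"hand":1},{"ax":0,"ay":0,"az":0,"x":0,"y":0,"z":0,"hand":1}]'
python3 -c "
from h import *
import cv2
c=read_camera('side');cv2.imwrite('pics/si8.png',cv2.resize(c['img'][90:340,200:480,::-1],None,fx=2.4,fy=2.4))"
```

```text
time: 11.5
eef_pos: [0.461, -0.055, 0.0601]
tcp_rot: [0.508, -0.493, 0.491, -0.507]
contact_force: [-0.7, 0.3, -0.3]
opening: 0.001
time: 11.92
eef_pos: [0.4648, -0.0559, 0.1535]
tcp_rot: [-0.507, 0.491, -0.494, 0.508]
contact_force: [-0.9, -0.1, 0.2]
opening: 0.0
```

View pics/si8.png

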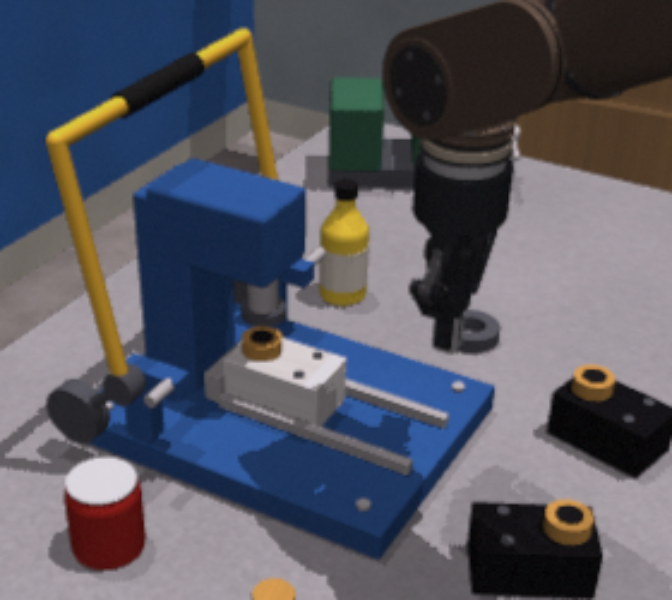

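The block sits flat against the stop (far end about 222,375). The guard is in the same raised position (corner about 55,140), the bystanders haven't moved, and the gripper is clear. Handing in.

```bash
python3 -c "
from plant import sign_off
print(sign_off())"
```

```text
the job is handed in; nothing more can be done
None
```

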